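Sweep the offcuts off the welding plate into the scrap pan

TASK

Clear the raised welding plate for the next job: with the fingers, sweep the three loose steel offcuts (the square-tube stub, the channel end and the flat-bar end) along the plate and off its end into the scrap pan standing there, not into the parts tray at the other end. Push them only: do not pick any of them up or carry them. Leave the tin and the magnetic square on the plate, and the spray can and the tape measure beside it, where they are.

Things in the scene. Friction and masses are not known exactly. Their poses are not given: they have to be found in the camera images.
- plate: Raised steel welding plate with flat, marked bores, fixed. Origin: on the bench under the plate's centre. It is 340 mm along its x (away from the robot) and 460 mm along its y; its top face is 80 mm above the origin; its two ends are at y = -230 and +230 mm. The free working area, with the loose things on it, is x from -170 to +70 mm; beyond that is the clamped rail.
- rail_foot (a point): Middle of the foot of the near face of the clamped frame rail, on the plate's top (plate x +70 mm, y 0). The rail is 30 mm square steel tube, fixed, along the plate's y from -170 to +170 mm. Two strap clamps reach over it from 2 mm behind its near face and stand up to 65 mm above the plate; a leg of the same tube runs away to x = +240 mm at y = +155 mm.
- scrap_pan: Open scrap pan of bright sheet metal, fixed, standing 4 mm from one end of the plate (its +y or -y end, drawn at random). Origin: under its centre; axes parallel to the plate's. 240 mm along x, 150 mm along y, 77 mm high (rim 3 mm below the plate's top), walls 3 mm. It spans the plate's x from -170 to +70 mm. Bar handle on its -x wall; a few thin scraps on its floor.
- parts_tray: Grey plastic tray of the same outer size (240 x 150 x 77 mm) at the other end of the plate, fixed, with one cross wall and two stacks of finished square steel flange plates. Origin: under its centre. Nothing belongs in it.
- tube_stub_mid (a point): Centre of the loose square-tube stub: 30 x 30 mm steel tube with 2 mm walls, 42 mm long along its x, lying on the plate; the centre is 15 mm above the plate. About 75 g.
- channel_end_mid (a point): Centre of the loose channel end: a U-channel piece lying legs down, 36 mm along its x (the channel's length), 40 mm along its y, 20 mm high, walls 4 mm; the centre is 10 mm above the plate. About 85 g.
- bar_end_mid (a point): Centre of the loose flat-bar end: a solid steel block 42 mm along its x, 36 mm along its y, 12 mm thick, lying flat; the centre is 6 mm above the plate. About 140 g.
- tube_stub: The square-tube stub itself; origin: centre of its underside.
- channel_end: The channel end itself; origin: centre of its underside.
- bar_end: The flat-bar end itself; origin: centre of its underside.
- dip_tin: Small round tin with a bright screw lid, standing upright on the plate between the two rows of offcuts; 49 mm in diameter, 43 mm high, 140 g, loose. Origin: centre of its underside. Leave it.
- magnet_square: Magnetic welding square, a flat arrow-shaped sandwich of two steel sheets with a black core, lying on the plate between the two rows of offcuts; 44 mm wide (x), 72 mm long (y, from -36 to +36 mm, the point at +y), 16 mm thick, 260 g, loose. Origin: centre of its underside. Leave it.
- spray_can: Upright spray can on the bench to the left, 58 mm in diameter, 190 mm high. Origin: centre of its underside. Leave it.
- tape_measure: Tape measure standing on the bench to the right, 75 x 45 x 62 mm. Origin: centre of its underside. Leave it.

How it is judged:
By the outcome, as a careful person would: the job done as asked, in the order asked, and still so for the second after the job is handed in, with the robot touching nothing.
It also fails if it takes over 69 s, if anything falls off the work surface, if the arm or the gripper's body presses on something with over 40 N, if the wrist force passes 120 N, or if a joint passes its speed limit or range.

ROBOT

A 6-joint arm with a two-finger parallel gripper is mounted at the origin on the work surface. World frame = base frame: x ahead of the robot, y to its left, z up, the work surface at z = 0. Lengths are in m, angles in degrees, forces in N, time in s.
With the tool pointing down it reaches from about 0.4 to 0.825 m from the base axis. Payload 7 kg.
Tool frame: the origin (TCP) lies between the finger pads; the fingertips stand 22 mm ahead of it and the grasp point (between the pads) lies 3 mm ahead of it; z points along the fingers, y is the line along which they close (so a half turn about z gives the same grasp; the last joint's range is limited). The gripper opens to 88 mm and grips with 3 to 60 N. Pads are 19 mm wide; open, the fingers measure 130 mm over their backs; the gripper's body (78 mm by 193 mm) begins 47 mm behind the grasp point.
Start: joints at [85.949, 20.546, 0.682, 0, -70.136, -16.507], TCP at [0.237, 0.632, 0.249] pointing down, gripper open.
Joint ranges: [-176.03, 176.03], [-82.01, 121.73], [-58.28, 71.71], [-173.87, 95.51], [-174.79, -0.11], [-173.66, 173.66]. Speed limits (degrees/s): [136.94, 136.94, 172.46, 180, 180, 180].

INTERFACE

Orientations are given as [roll, pitch, yaw] about the fixed x, y, z axes, in that order (R = Rz(yaw) Ry(pitch) Rx(roll)).
In Python, from plant import ctrl gives the robot as it stands.
- The arm moves only by the tool apply_moves, never from a script. Its argument "targets" is a list of rows, each an object with "travel": the shift along the tool's x, y, z in mm, a list of three; "roll": the turn about the tool's z in degrees; "jaw": the finger opening in mm, from 0 to 87.6. In form: [{"travel": [tx, ty, tz], "roll": roll, "jaw": jaw}, ...]. A call has 1 to 10 rows; each row shifts and turns the commanded pose from where the row before left it, along the tool's axes as they then stand; what a row does not reach is not made up. A row lasts 1/10 s, in which the tool goes at most 50 mm and 8.59 degrees, less where a joint would pass 70% of its speed; a pose out of reach is approached as far as the arm can. A call with a gripper value outside its range is refused whole. The fingers move at their own pace and stop on an object; the grip force is fixed at half the most. Time passes only in rows, so rows that do not move let the fingers close. It gives the time, the measured TCP pose, the force, the opening and the grip force at its end, in the units of the state.
- ctrl.get_obs(): the state, without advancing time (a new reading comes with each control period).
- ctrl.snapshot(name): name is "side" or "top"; returns the picture (400x640x3 uint8, red, green, blue); there is no depth.
- ctrl.calibration(name): a dict with "K" (3x3 intrinsics, pixels), "extrinsics" (4x4, takes a point from camera to world coordinates). Camera axes: x right, y down, z forward; pixel columns grow to the right and rows downward; lengths in m; the calibration is good to about 2 mm. A picture is of the moment at which its call begins. calibration takes no time and is no camera call.
- ctrl.close_job(): hands the job in; it is judged then, once.
The state is a dict: "clock": time; "joint_pos": joint angles; "qvel": joint speeds; "tau": joint torques, N m; "tool_pos": TCP position; "orientation": TCP orientation; "force": force on the tool from outside, world axes, zero at the start; "moment": the same for the moment, N m; "opening": finger opening in m; "gripper_force": force on a finger pad.
Only numpy, scipy, OpenCV 4.12 (cv2) and the standard library are available. Lean on these libraries where they do the work, as an engineer would, in place of code of your own. Each camera call takes 0.05 s, during which the arm holds its last target. There are 200 camera calls.

## Working session

There is one attempt and no reset: what is moved stays moved. The work goes in short steps, Python scripts to look and compute and a tool call to move; the robot and the scene stay as the last step left them, time stands still between calls to the robot, and variables do not carry over. Pictures are saved under pics/ and viewed, at most 10 in all, crops included, and the job is handed in when it is done.

Besides the shell and the picture viewer there is one more tool, called after "Call:" by a JSON object that holds its "fn" and its "kwargs", one argument or row to a line. apply_moves: Moves the arm, as the interface text tells. Its arguments: {"type":"object","properties":{"targets":{"type":"array","items":{"type":"object","properties":{"travel":{"type":"array","items":{"type":"number"}},"roll":{"type":"number"},"jaw":{"type":"number"}}}}},"required":["targets"]}

```bash
mkdir -p pics; python3 - <<'E'
from plant import ctrl
import cv2
for n in("side","top"):
    cv2.imwrite(f"pics/{n}0.png",ctrl.snapshot(n)[:,:,::-1])
    c=ctrl.calibration(n);print(n,c["K"],c["extrinsics"])
o=ctrl.get_obs();print(o["clock"],o["tool_pos"],o["orientation"],o["opening"])
E
```

```text
side [[510.42783557   0.         316.58960286]
 [  0.         510.42783557 188.79598806]
 [  0.           0.           1.        ]] [[ 0.69170543 -0.38049197  0.61381549 -0.37226659]
 [-0.72208432 -0.3505707   0.59640122 -0.95252915]
 [-0.01174015 -0.85576051 -0.51723894  0.88325308]
 [ 0.          0.          0.          1.        ]]
top [[400.08498203   0.         314.1071785 ]
 [  0.         400.08498203 200.13320711]
 [  0.           0.           1.        ]] [[-0.02854524 -0.99502372  0.09546181  0.43298754]
 [-0.99926928  0.02597714 -0.02803745  0.00806011]
 [ 0.02541811 -0.09619239 -0.99503816  1.33087224]
 [ 0.          0.          0.          1.        ]]
0.1 [0.23693049 0.63163049 0.24773839] [ 1.79918417e+02 -6.56586323e-03 -2.05665667e+01] 0.0875310462311446
```

View pics/top0.png

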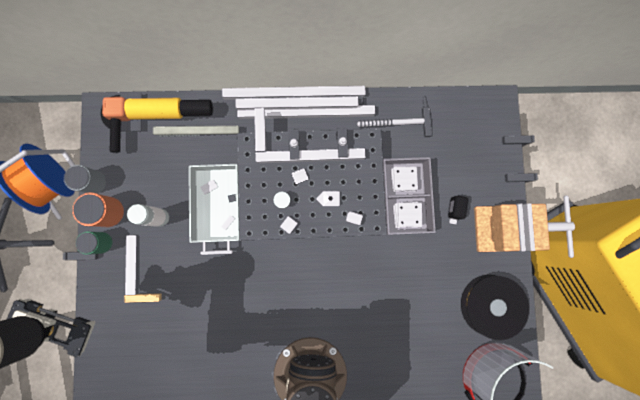

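View pics/side0.png

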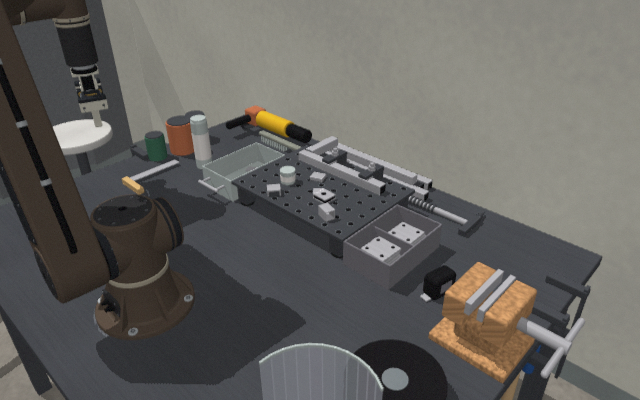

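The top view shows the scrap pan at left (+y, px ~214,203) and the parts tray at right (~410,196). The offcuts are near (300,176), (289,225) and (355,217), the tin is at (282,199) and the square at (328,198).

```bash
cat > h.py <<'E'
import numpy as np,cv2
from plant import ctrl
def ray(n,uv,z):
    c=ctrl.calibration(n);K=np.array(c["K"]);T=np.array(c["extrinsics"])
    d=T[:3,:3]@np.linalg.solve(K,[uv[0],uv[1],1]);o=T[:3,3]
    return (o+d*(z-o[2])/d[2])[:2]
def blobs(n,img,box,thr,z):
    x0,y0,x1,y1=box;g=cv2.cvtColor(img,cv2.COLOR_RGB2GRAY)[y0:y1,x0:x1]
    m=(g>thr).astype(np.uint8)
    for c in cv2.findContours(m,cv2.RETR_EXTERNAL,cv2.CHAIN_APPROX_NONE)[0]:
        if cv2.contourArea(c)<25: continue
        p=c[:,0]+[x0,y0]
        w=np.array([ray(n,q,z) for q in p])*1000
        r=cv2.minAreaRect(w.astype(np.float32))
        print("px",p.mean(0).round(),"c",np.round(r[0]),"size",np.round(r[1]),"ang",round(r[2]),"x",w[:,0].min().round(),w[:,0].max().round(),"y",w[:,1].min().round(),w[:,1].max().round())
E
python3 - <<'E'
from h import *
t=cv2.imread("pics/top0.png")[:,:,::-1];s=cv2.imread("pics/side0.png")[:,:,::-1]
blobs("top",t,(242,130,382,238),130,.095)
for q in[(238,166),(238,241),(384,158),(384,233),(190,166),(435,158),(435,233)]: print(q,ray("top",q,.077).round(3))
a=cv2.resize(t[125:250,180:445],None,fx=3,fy=3,interpolation=2)
b=cv2.resize(s[130:290,195:445],None,fx=3,fy=3,interpolation=2)[:, :750]
cv2.imwrite("pics/topc.png",a[:,:,::-1]);cv2.imwrite("pics/sidec.png",b[:,:,::-1])
E
```

```text
px [288. 225.] c [478.  55.] size [40. 44.] ang 52 x 452.0 505.0 y 28.0 81.0
px [354. 218.] c [ 494. -148.] size [49. 35.] ang 72 x 474.0 515.0 y -174.0 -124.0
px [330. 198.] c [556. -69.] size [72. 47.] ang 88 x 531.0 579.0 y -105.0 -33.0
px [281. 199.] c [556.  76.] size [50. 53.] ang 89 x 530.0 583.0 y 51.0 101.0
px [299. 176.] c [629.  17.] size [39. 45.] ang 21 x 606.0 653.0 y -7.0 43.0
px [293. 143.] c [734.  34.] size [27. 25.] ang 43 x 721.0 750.0 y 22.0 47.0
px [342. 141.] c [ 737. -120.] size [25. 26.] ang 89 x 724.0 750.0 y -133.0 -107.0
px [301. 152.] c [724. -19.] size [346.  99.] ang 89 x 678.0 778.0 y -191.0 154.0
(238, 166) [0.668 0.21 ]
(238, 241) [0.432 0.213]
(384, 158) [ 0.683 -0.255]
(384, 233) [ 0.444 -0.244]
(190, 166) [0.671 0.361]
(435, 158) [ 0.679 -0.419]
(435, 233) [ 0.439 -0.405]
```

View pics/topc.png

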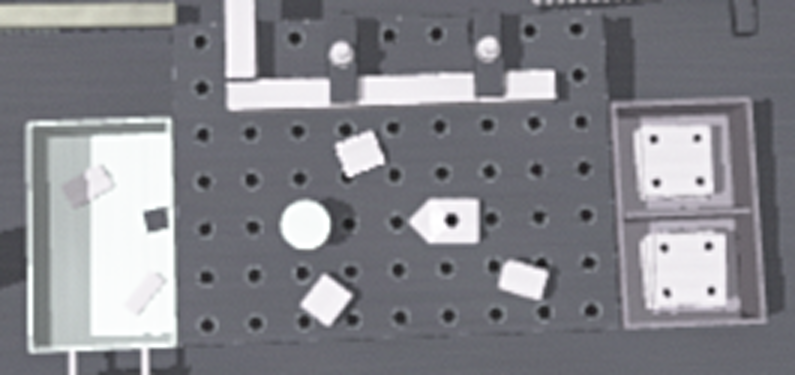

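View pics/sidec.png

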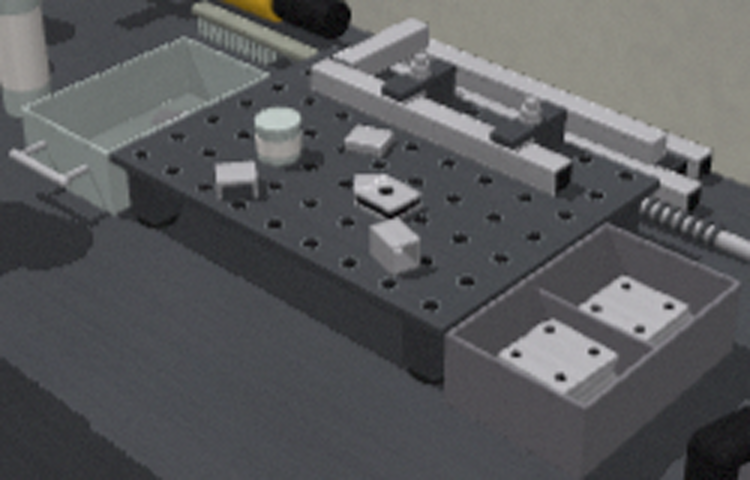

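Those are the tube stub (crop 522,280), the channel end (327,300) and the bar end (360,153). The pan is at the +y end. I'll turn the tool so the fingers lie across the push direction, then push channel, tube and bar one at a time.

Call:
{"fn": "apply_moves", "kwargs": {
  "targets": [
    {"travel":[0,0,0],"roll":7.715,"jaw":15},
    {"travel":[0,0,0],"roll":7.715,"jaw":15},
    {"travel":[0,0,0],"roll":7.715,"jaw":15},
    {"travel":[0,0,0],"roll":7.715,"jaw":15},
    {"travel":[0,0,0],"roll":7.715,"jaw":15},
    {"travel":[0,0,0],"roll":7.715,"jaw":15},
    {"travel":[0,0,0],"roll":7.715,"jaw":15},
    {"travel":[0,0,0],"roll":7.715,"jaw":15},
    {"travel":[0,0,0],"roll":7.715,"jaw":15},
    {"travel":[0,0,0],"roll":0,"jaw":15}
  ]
}}

```text
clock: 1.1
tool_pos: [0.2369, 0.6318, 0.248]
orientation: [180.0, -0.1, -90.1]
force: [0.2, 0.0, -0.8]
opening: 0.0165
gripper_force: 0.0
```

```bash
python3 - <<'E'
from h import *
# plate/rail: hole row ends, rail foot, pan rim/plate edge, spray can top
for q,z in[((247.7,169),.08),((373.7,165.7),.08),((249,233),.08),((377,228.5),.08),((256,161),.08),((365,158.3),.08),((238,128),.08),((240,240),.08),((133,213),.19)]: print(q,ray("top",q,z).round(4))
E
```

```text
(247.7, 169) [0.657  0.1793]
(373.7, 165.7) [ 0.658  -0.2199]
(249, 233) [0.4558 0.1779]
(377, 228.5) [ 0.4586 -0.2217]
(256, 161) [0.682  0.1529]
(365, 158.3) [ 0.6826 -0.1931]
(238, 128) [0.7898 0.2084]
(240, 240) [0.435  0.2059]
(133, 213) [0.5193 0.4885]
```

Call:
{"fn": "apply_moves", "kwargs": {
  "targets": [
    {"travel":[42,-16,3],"roll":0,"jaw":15},
    {"travel":[42,-16,3],"roll":0,"jaw":15},
    {"travel":[42,-16,3],"roll":0,"jaw":15},
    {"travel":[42,-16,3],"roll":0,"jaw":15},
    {"travel":[42,-16,3],"roll":0,"jaw":15},
    {"travel":[42,-16,3],"roll":0,"jaw":15},
    {"travel":[42,-16,3],"roll":0,"jaw":15},
    {"travel":[42,-16,3],"roll":0,"jaw":15},
    {"travel":[42,-16,3],"roll":0,"jaw":15},
    {"travel":[42,-16,3],"roll":0,"jaw":15}
  ]
}}

```text
clock: 2.1
tool_pos: [0.3973, 0.2103, 0.2187]
orientation: [-180.0, 0.0, -89.7]
force: [0.2, -0.2, -0.0]
opening: 0.0149
gripper_force: 0.0
```

Call:
{"fn": "apply_moves", "kwargs": {
  "targets": [
    {"travel":[42,-16,3],"roll":0,"jaw":15},
    {"travel":[42,-16,3],"roll":0,"jaw":15},
    {"travel":[42,-16,3],"roll":0,"jaw":15},
    {"travel":[42,-16,3],"roll":0,"jaw":15},
    {"travel":[42,-16,3],"roll":0,"jaw":15},
    {"travel":[0,0,0],"roll":0,"jaw":15},
    {"travel":[0,0,0],"roll":0,"jaw":15}
  ]
}}

```text
clock: 2.8
tool_pos: [0.477, 0.0008, 0.2032]
orientation: [180.0, -0.0, -90.0]
force: [-0.0, 0.7, 0.5]
opening: 0.0148
gripper_force: 0.0
```

Call:
{"fn": "apply_moves", "kwargs": {
  "targets": [
    {"travel":[0,0,25],"roll":0,"jaw":15},
    {"travel":[0,0,25],"roll":0,"jaw":15},
    {"travel":[0,0,25],"roll":0,"jaw":15},
    {"travel":[0,0,11],"roll":0,"jaw":15},
    {"travel":[0,0,10],"roll":0,"jaw":15},
    {"travel":[0,0,0],"roll":0,"jaw":15},
    {"travel":[0,0,0],"roll":0,"jaw":15}
  ]
}}

```text
clock: 3.5
tool_pos: [0.4776, 0.0024, 0.1082]
orientation: [-180.0, 0.0, -89.9]
force: [-0.4, -0.5, 0.5]
opening: 0.0148
gripper_force: 0.0
```

Call:
{"fn": "apply_moves", "kwargs": {
  "targets": [
    {"travel":[-8,0,0],"roll":0,"jaw":15},
    {"travel":[-8,0,0],"roll":0,"jaw":15},
    {"travel":[-8,0,0],"roll":0,"jaw":15},
    {"travel":[-8,0,0],"roll":0,"jaw":15},
    {"travel":[-8,0,0],"roll":0,"jaw":15},
    {"travel":[-8,0,0],"roll":0,"jaw":15},
    {"travel":[-8,0,0],"roll":0,"jaw":15},
    {"travel":[-8,0,0],"roll":0,"jaw":15},
    {"travel":[-8,0,0],"roll":0,"jaw":15},
    {"travel":[-8,0,0],"roll":0,"jaw":15}
  ]
}}

```text
clock: 4.5
tool_pos: [0.4771, 0.0826, 0.1076]
orientation: [180.0, -0.0, -90.0]
force: [0.7, -0.6, 0.5]
opening: 0.0152
gripper_force: 0.6
```

```bash
python3 - <<'E'
from h import *
s=ctrl.snapshot("side");t=ctrl.snapshot("top")
a=cv2.resize(t[125:250,180:445],(795,375));b=cv2.resize(s[130:290,195:445],None,fx=2,fy=2)[:225]
b=cv2.copyMakeBorder(s[130:255,180:445],0,0,0,0,0);b=cv2.resize(b,(477,225))
b=cv2.copyMakeBorder(b,0,0,0,318,cv2.BORDER_CONSTANT)
cv2.imwrite("pics/p1.png",np.vstack([a,b])[:,:,::-1])
E
```

```text
(no output)
```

View pics/p1.png

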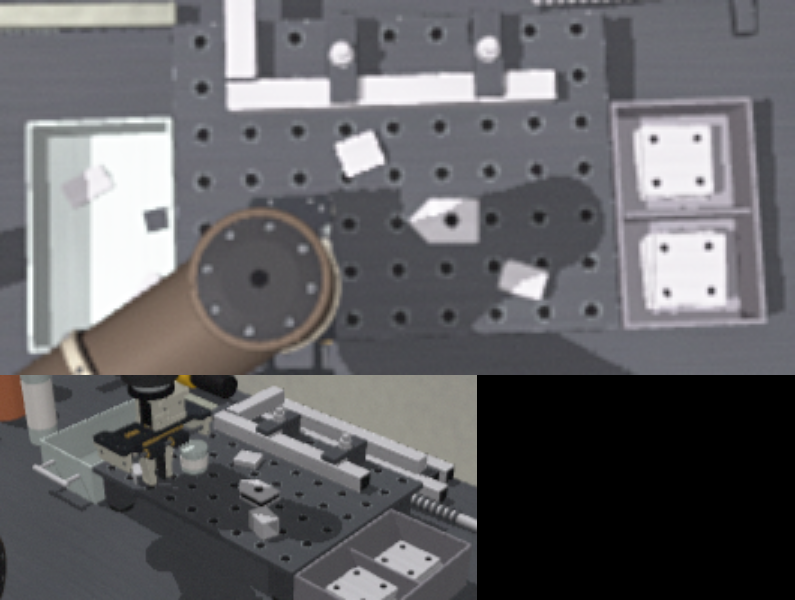

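The channel (bottom crop, ~140,470) is ahead of the fingers, and the tin (195,458) and square haven't moved. I'll keep pushing over the end.

Call:
{"fn": "apply_moves", "kwargs": {
  "targets": [
    {"travel":[-9,0,0],"roll":0,"jaw":15},
    {"travel":[-9,0,0],"roll":0,"jaw":15},
    {"travel":[-9,0,0],"roll":0,"jaw":15},
    {"travel":[-9,0,0],"roll":0,"jaw":15},
    {"travel":[-9,0,0],"roll":0,"jaw":15},
    {"travel":[-9,0,0],"roll":0,"jaw":15},
    {"travel":[-9,0,0],"roll":0,"jaw":15},
    {"travel":[-9,0,0],"roll":0,"jaw":15},
    {"travel":[-9,0,0],"roll":0,"jaw":15},
    {"travel":[-9,0,0],"roll":0,"jaw":15}
  ]
}}

```text
clock: 5.6
tool_pos: [0.4771, 0.1728, 0.1076]
orientation: [-180.0, -0.0, -90.0]
force: [-1.1, -0.3, -0.1]
opening: 0.0151
gripper_force: 0.5
```

Call:
{"fn": "apply_moves", "kwargs": {
  "targets": [
    {"travel":[-9,0,0],"roll":0,"jaw":15},
    {"travel":[-9,0,0],"roll":0,"jaw":15},
    {"travel":[-9,0,0],"roll":0,"jaw":15},
    {"travel":[-9,0,0],"roll":0,"jaw":15},
    {"travel":[-9,0,0],"roll":0,"jaw":15},
    {"travel":[-9,0,0],"roll":0,"jaw":15},
    {"travel":[-9,0,0],"roll":0,"jaw":15},
    {"travel":[-9,0,0],"roll":0,"jaw":15},
    {"travel":[-9,0,0],"roll":0,"jaw":15},
    {"travel":[0,0,0],"roll":0,"jaw":15}
  ]
}}

```text
clock: 6.6
tool_pos: [0.4773, 0.2542, 0.1076]
orientation: [-180.0, 0.0, -89.9]
force: [-1.1, -0.3, 0.2]
opening: 0.0149
gripper_force: 0.0
```

Call:
{"fn": "apply_moves", "kwargs": {
  "targets": [
    {"travel":[0,0,-30],"roll":0,"jaw":15},
    {"travel":[0,0,-30],"roll":0,"jaw":15},
    {"travel":[0,0,-30],"roll":0,"jaw":15},
    {"travel":[42,-1.5,0],"roll":0,"jaw":15},
    {"travel":[42,-1.5,0],"roll":0,"jaw":15},
    {"travel":[42,-1.5,0],"roll":0,"jaw":15},
    {"travel":[42,-1.5,0],"roll":0,"jaw":15},
    {"travel":[42,-1.5,0],"roll":0,"jaw":15},
    {"travel":[42,-1.5,0],"roll":0,"jaw":15},
    {"travel":[42,-1.5,0],"roll":0,"jaw":15}
  ]
}}

```text
clock: 7.6
tool_pos: [0.4872, -0.0427, 0.1978]
orientation: [-180.0, 0.0, -90.0]
force: [0.5, -0.1, 0.4]
opening: 0.0148
gripper_force: 0.0
```

Call:
{"fn": "apply_moves", "kwargs": {
  "targets": [
    {"travel":[42,-1,0],"roll":0,"jaw":15},
    {"travel":[42,-1,0],"roll":0,"jaw":15},
    {"travel":[42,0,0],"roll":0,"jaw":15},
    {"travel":[35,0,0],"roll":0,"jaw":15},
    {"travel":[0,0,0],"roll":0,"jaw":15},
    {"travel":[0,0,0],"roll":0,"jaw":15}
  ]
}}

```text
clock: 8.2
tool_pos: [0.4891, -0.2029, 0.1972]
orientation: [180.0, 0.0, -90.1]
force: [-1.5, 0.7, -0.8]
opening: 0.0153
gripper_force: 0.0
```

```bash
cat > look.py <<'E'
from h import *
import sys
s=ctrl.snapshot("side");t=ctrl.snapshot("top")
a=cv2.resize(t[125:250,180:445],(795,375));b=cv2.resize(s[130:255,180:445],(477,225))
b=cv2.copyMakeBorder(b,0,0,0,318,cv2.BORDER_CONSTANT)
cv2.imwrite(f"pics/{sys.argv[1]}.png",np.vstack([a,b])[:,:,::-1])
blobs("top",t,(242,160,382,238),130,.095)
E
python3 look.py p2
```

```text
px [275. 199.] c [558.  96.] size [ 9. 31.] ang 89 x 543.0 574.0 y 91.0 101.0
px [344. 205.] c [ 533. -119.] size [ 21. 159.] ang 89 x 453.0 612.0 y -129.0 -108.0
px [300. 176.] c [629.  17.] size [39. 44.] ang 21 x 609.0 653.0 y -10.0 43.0
px [279. 160.] c [679.  79.] size [150.   3.] ang 89 x 677.0 682.0 y 4.0 154.0
```

View pics/p2.png

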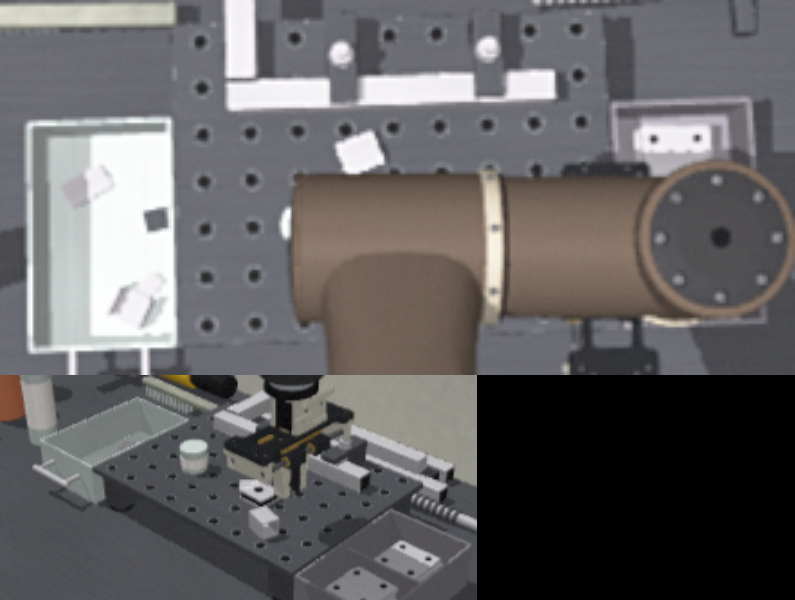

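The channel lies in the pan (138,303), and the tool is behind the tube. Now the tube.

Call:
{"fn": "apply_moves", "kwargs": {
  "targets": [
    {"travel":[0,0,25],"roll":0,"jaw":15},
    {"travel":[0,0,25],"roll":0,"jaw":15},
    {"travel":[0,0,20],"roll":0,"jaw":15},
    {"travel":[0,0,10],"roll":0,"jaw":15},
    {"travel":[0,0,8],"roll":0,"jaw":15},
    {"travel":[0,0,0],"roll":0,"jaw":15},
    {"travel":[-8,0,0],"roll":0,"jaw":15},
    {"travel":[-8,0,0],"roll":0,"jaw":15},
    {"travel":[-8,0,0],"roll":0,"jaw":15},
    {"travel":[-8,0,0],"roll":0,"jaw":15}
  ]
}}

```text
clock: 9.3
tool_pos: [0.4901, -0.1693, 0.1102]
orientation: [-179.9, -0.0, -90.0]
force: [-0.3, -0.6, 0.7]
opening: 0.015
gripper_force: 0.5
```

Call:
{"fn": "apply_moves", "kwargs": {
  "targets": [
    {"travel":[-9,0,0],"roll":0,"jaw":15},
    {"travel":[-9,0,0],"roll":0,"jaw":15},
    {"travel":[-9,0,0],"roll":0,"jaw":15},
    {"travel":[-9,0,0],"roll":0,"jaw":15},
    {"travel":[-9,0,0],"roll":0,"jaw":15},
    {"travel":[-9,0,0],"roll":0,"jaw":15},
    {"travel":[-9,0,0],"roll":0,"jaw":15},
    {"travel":[-9,0,0],"roll":0,"jaw":15},
    {"travel":[-9,0,0],"roll":0,"jaw":15},
    {"travel":[-9,0,0],"roll":0,"jaw":15}
  ]
}}

```text
clock: 10.3
tool_pos: [0.4896, -0.0792, 0.1095]
orientation: [180.0, -0.0, -90.0]
force: [0.3, -0.8, 0.1]
opening: 0.015
gripper_force: 0.5
```

```bash
python3 look.py p3
```

```text
px [281. 213.] c [512.  77.] size [ 50. 142.] ang 89 x 440.0 583.0 y 51.0 101.0
px [299. 176.] c [629.  17.] size [39. 45.] ang 21 x 606.0 653.0 y -10.0 43.0
```

View pics/p3.png

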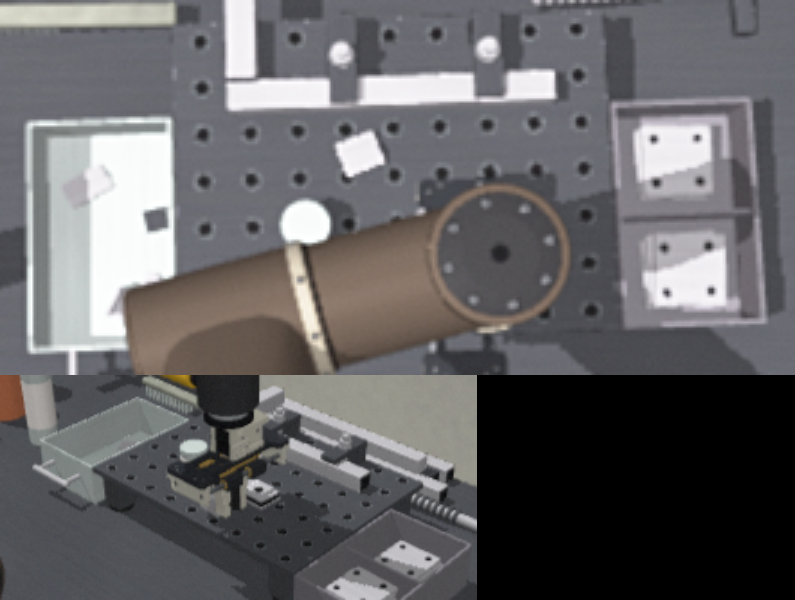

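The tube is no longer visible behind the fingers, and the square (262,492) and tin (193,450) are undisturbed. I'll continue.

Call:
{"fn": "apply_moves", "kwargs": {
  "targets": [
    {"travel":[-10,0,0],"roll":0,"jaw":15},
    {"travel":[-10,0,0],"roll":0,"jaw":15},
    {"travel":[-10,0,0],"roll":0,"jaw":15},
    {"travel":[-10,0,0],"roll":0,"jaw":15},
    {"travel":[-10,0,0],"roll":0,"jaw":15},
    {"travel":[-10,0,0],"roll":0,"jaw":15},
    {"travel":[-10,0,0],"roll":0,"jaw":15},
    {"travel":[-10,0,0],"roll":0,"jaw":15},
    {"travel":[-10,0,0],"roll":0,"jaw":15},
    {"travel":[-10,0,0],"roll":0,"jaw":15}
  ]
}}

```text
clock: 11.4
tool_pos: [0.4896, 0.0208, 0.1096]
orientation: [180.0, -0.0, -90.0]
force: [-0.0, -0.3, 0.0]
opening: 0.0148
gripper_force: 0.2
```

Call:
{"fn": "apply_moves", "kwargs": {
  "targets": [
    {"travel":[-10,0,0],"roll":0,"jaw":15},
    {"travel":[-10,0,0],"roll":0,"jaw":15},
    {"travel":[-10,0,0],"roll":0,"jaw":15},
    {"travel":[-10,0,0],"roll":0,"jaw":15},
    {"travel":[-10,0,0],"roll":0,"jaw":15},
    {"travel":[-10,0,0],"roll":0,"jaw":15},
    {"travel":[-10,0,0],"roll":0,"jaw":15},
    {"travel":[-10,0,0],"roll":0,"jaw":15},
    {"travel":[-10,0,0],"roll":0,"jaw":15},
    {"travel":[-10,0,0],"roll":0,"jaw":15}
  ]
}}

```text
clock: 12.4
tool_pos: [0.4896, 0.1209, 0.1096]
orientation: [-180.0, 0.0, -90.0]
force: [0.8, -0.4, -0.4]
opening: 0.0149
gripper_force: 0.2
```

Call:
{"fn": "apply_moves", "kwargs": {
  "targets": [
    {"travel":[-10,0,0],"roll":0,"jaw":15},
    {"travel":[-10,0,0],"roll":0,"jaw":15},
    {"travel":[-10,0,0],"roll":0,"jaw":15},
    {"travel":[-10,0,0],"roll":0,"jaw":15},
    {"travel":[-10,0,0],"roll":0,"jaw":15},
    {"travel":[-8,0,0],"roll":0,"jaw":15},
    {"travel":[-8,0,0],"roll":0,"jaw":15},
    {"travel":[-8,0,0],"roll":0,"jaw":15},
    {"travel":[-8,0,0],"roll":0,"jaw":15},
    {"travel":[-8,0,0],"roll":0,"jaw":15}
  ]
}}

```text
clock: 13.4
tool_pos: [0.4896, 0.2107, 0.1096]
orientation: [-180.0, 0.0, -90.0]
force: [-0.1, -0.2, 0.6]
opening: 0.0152
gripper_force: 0.0
```

Call:
{"fn": "apply_moves", "kwargs": {
  "targets": [
    {"travel":[-8,0,0],"roll":0,"jaw":15},
    {"travel":[-8,0,0],"roll":0,"jaw":15},
    {"travel":[-8,0,0],"roll":0,"jaw":15},
    {"travel":[-8,0,0],"roll":0,"jaw":15},
    {"travel":[-8,0,0],"roll":0,"jaw":15},
    {"travel":[-8,0,0],"roll":0,"jaw":15},
    {"travel":[0,0,0],"roll":0,"jaw":15},
    {"travel":[0,0,-30],"roll":0,"jaw":15},
    {"travel":[0,0,-30],"roll":0,"jaw":15},
    {"travel":[0,0,-30],"roll":0,"jaw":15}
  ]
}}

```text
clock: 14.4
tool_pos: [0.4893, 0.2577, 0.2004]
orientation: [180.0, -0.0, -90.0]
force: [-0.5, 0.8, -0.5]
opening: 0.0153
gripper_force: 0.0
```

Call:
{"fn": "apply_moves", "kwargs": {
  "targets": [
    {"travel":[36,-17.5,0],"roll":0,"jaw":15},
    {"travel":[36,-17.5,0],"roll":0,"jaw":15},
    {"travel":[36,-17.5,0],"roll":0,"jaw":15},
    {"travel":[36,-17.5,0],"roll":0,"jaw":15},
    {"travel":[36,-17.5,0],"roll":0,"jaw":15},
    {"travel":[36,-17.5,0],"roll":0,"jaw":15},
    {"travel":[36,-17.5,0],"roll":0,"jaw":15},
    {"travel":[36,-17.5,0],"roll":0,"jaw":15},
    {"travel":[0,0,0],"roll":0,"jaw":15},
    {"travel":[0,0,0],"roll":0,"jaw":15}
  ]
}}

```text
clock: 15.4
tool_pos: [0.6294, -0.0312, 0.199]
orientation: [179.9, -0.0, -90.1]
force: [-0.2, 0.1, -0.1]
opening: 0.0153
gripper_force: 0.0
```

```bash
python3 look.py p4
```

```text
px [281. 200.] c [556.  76.] size [50. 53.] ang 89 x 530.0 583.0 y 51.0 101.0
px [331. 200.] c [557. -72.] size [66. 50.] ang 88 x 531.0 582.0 y -105.0 -39.0
px [298. 176.] c [628.  19.] size [39. 41.] ang 21 x 606.0 650.0 y 5.0 43.0
px [324. 166.] c [660. -64.] size [16. 87.] ang 12 x 652.0 676.0 y -105.0 -20.0
px [257. 169.] c [651. 147.] size [71. 19.] ang 17 x 619.0 683.0 y 133.0 167.0
```

View pics/p4.png

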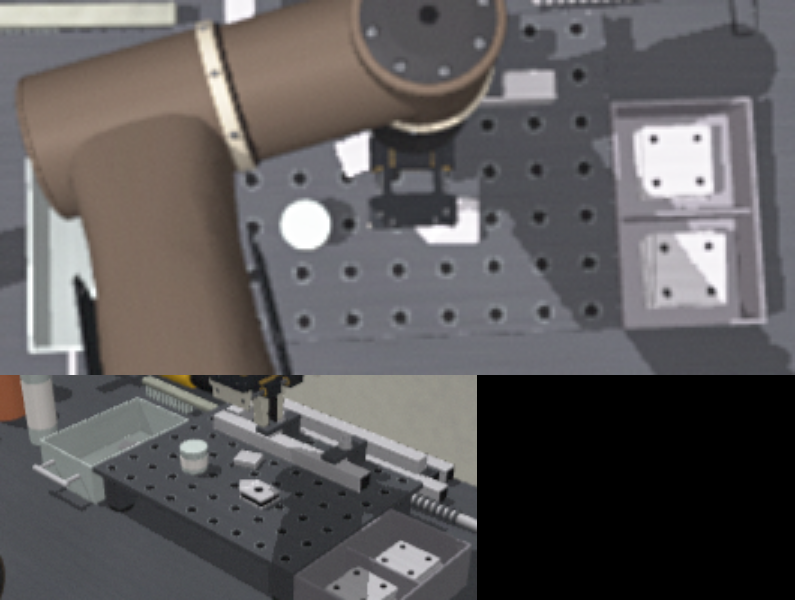

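The near lane is clear, and the tin and square are where they were. The fingers are just behind the bar, so I'll lower to TCP z ≈ 0.108, which leaves the body clear of the clamps.

Call:
{"fn": "apply_moves", "kwargs": {
  "targets": [
    {"travel":[0,0,25],"roll":0,"jaw":15},
    {"travel":[0,0,25],"roll":0,"jaw":15},
    {"travel":[0,0,20],"roll":0,"jaw":15},
    {"travel":[0,0,10],"roll":0,"jaw":15},
    {"travel":[0,0,5],"roll":0,"jaw":15},
    {"travel":[0,0,5],"roll":0,"jaw":15},
    {"travel":[0,0,0],"roll":0,"jaw":15},
    {"travel":[0,0,0],"roll":0,"jaw":15}
  ]
}}

```text
clock: 16.3
tool_pos: [0.63, -0.0298, 0.1103]
orientation: [-179.9, 0.0, -90.0]
force: [0.3, -0.9, 1.1]
opening: 0.0149
gripper_force: 0.0
```

Call:
{"fn": "apply_moves", "kwargs": {
  "targets": [
    {"travel":[-6,0,0],"roll":0,"jaw":15},
    {"travel":[-6,0,0],"roll":0,"jaw":15},
    {"travel":[-6,0,0],"roll":0,"jaw":15},
    {"travel":[-6,0,0],"roll":0,"jaw":15},
    {"travel":[-6,0,0],"roll":0,"jaw":15},
    {"travel":[-6,0,0],"roll":0,"jaw":15},
    {"travel":[-6,0,0],"roll":0,"jaw":15},
    {"travel":[-6,0,0],"roll":0,"jaw":15},
    {"travel":[-6,0,0],"roll":0,"jaw":15},
    {"travel":[-6,0,0],"roll":0,"jaw":15}
  ]
}}

```text
clock: 17.3
tool_pos: [0.6296, 0.0306, 0.1095]
orientation: [-180.0, 0.0, -90.0]
force: [0.3, -0.2, 1.7]
opening: 0.0152
gripper_force: 0.5
```

Call:
{"fn": "apply_moves", "kwargs": {
  "targets": [
    {"travel":[-9,0,0.2],"roll":0,"jaw":15},
    {"travel":[-9,0,0.2],"roll":0,"jaw":15},
    {"travel":[-9,0,0.2],"roll":0,"jaw":15},
    {"travel":[-9,0,0.2],"roll":0,"jaw":15},
    {"travel":[-9,0,0.2],"roll":0,"jaw":15},
    {"travel":[-9,0,0],"roll":0,"jaw":15},
    {"travel":[-9,0,0],"roll":0,"jaw":15},
    {"travel":[-9,0,0],"roll":0,"jaw":15},
    {"travel":[-9,0,0],"roll":0,"jaw":15},
    {"travel":[-9,0,0],"roll":0,"jaw":15}
  ]
}}

```text
clock: 18.3
tool_pos: [0.6299, 0.1205, 0.1092]
orientation: [-180.0, -0.0, -90.0]
force: [0.9, -5.0, 5.6]
opening: 0.0151
gripper_force: 2.8
```

Call:
{"fn": "apply_moves", "kwargs": {
  "targets": [
    {"travel":[-9,0,0],"roll":0,"jaw":15},
    {"travel":[-9,0,0],"roll":0,"jaw":15},
    {"travel":[-9,0,0],"roll":0,"jaw":15},
    {"travel":[-9,0,0],"roll":0,"jaw":15},
    {"travel":[-9,0,0],"roll":0,"jaw":15},
    {"travel":[-9,0,0],"roll":0,"jaw":15},
    {"travel":[-9,0,0],"roll":0,"jaw":15},
    {"travel":[-9,0,0],"roll":0,"jaw":15},
    {"travel":[-9,0,0],"roll":0,"jaw":15},
    {"travel":[-9,0,0],"roll":0,"jaw":15}
  ]
}}

```text
clock: 19.3
tool_pos: [0.6292, 0.2112, 0.1081]
orientation: [180.0, 0.0, -90.0]
force: [-0.7, -0.7, -0.6]
opening: 0.0151
gripper_force: 0.0
```

Call:
{"fn": "apply_moves", "kwargs": {
  "targets": [
    {"travel":[-8,0,0],"roll":0,"jaw":15},
    {"travel":[-8,0,0],"roll":0,"jaw":15},
    {"travel":[-8,0,0],"roll":0,"jaw":15},
    {"travel":[-8,0,0],"roll":0,"jaw":15},
    {"travel":[-8,0,0],"roll":0,"jaw":15},
    {"travel":[-8,0,0],"roll":0,"jaw":15},
    {"travel":[0,0,0],"roll":0,"jaw":15},
    {"travel":[0,0,-35],"roll":0,"jaw":15},
    {"travel":[0,0,-35],"roll":0,"jaw":15},
    {"travel":[0,0,-35],"roll":0,"jaw":15}
  ]
}}

```text
clock: 20.3
tool_pos: [0.6294, 0.2577, 0.2146]
orientation: [180.0, -0.0, -90.0]
force: [0.8, 1.2, 0.2]
opening: 0.0149
gripper_force: 0.0
```

Call:
{"fn": "apply_moves", "kwargs": {
  "targets": [
    {"travel":[40,0,0],"roll":0,"jaw":15},
    {"travel":[40,0,0],"roll":0,"jaw":15},
    {"travel":[40,0,0],"roll":0,"jaw":15},
    {"travel":[40,0,0],"roll":0,"jaw":15},
    {"travel":[40,0,0],"roll":0,"jaw":15},
    {"travel":[40,0,0],"roll":0,"jaw":15},
    {"travel":[40,0,0],"roll":0,"jaw":15},
    {"travel":[40,0,0],"roll":0,"jaw":15},
    {"travel":[40,0,0],"roll":0,"jaw":15},
    {"travel":[40,0,0],"roll":0,"jaw":15}
  ]
}}

```text
clock: 21.3
tool_pos: [0.6293, -0.1438, 0.2138]
orientation: [-180.0, 0.0, -90.0]
force: [0.7, -0.1, -0.4]
opening: 0.0151
gripper_force: 0.0
```

```bash
python3 look.py p5
```

```text
px [330. 198.] c [556. -72.] size [66. 47.] ang 88 x 531.0 579.0 y -105.0 -39.0
px [373. 164.] c [ 661. -213.] size [54. 10.] ang 78 x 654.0 671.0 y -240.0 -187.0
```

View pics/p5.png

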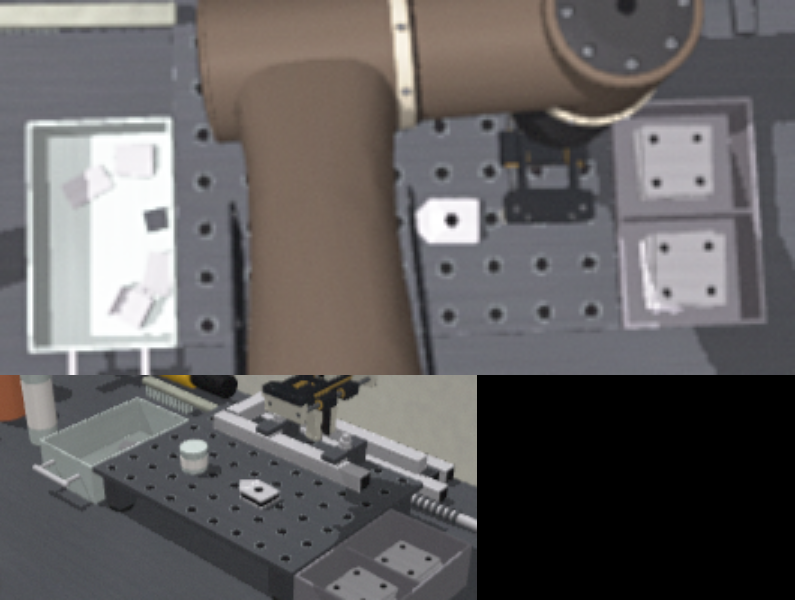

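The pan now holds the bar (136,160), the channel (133,305) and the tube (158,275). Only the tin and the square remain on the plate, both unmoved.

Call:
{"fn": "apply_moves", "kwargs": {
  "targets": [
    {"travel":[0,0,0],"roll":0,"jaw":15},
    {"travel":[0,0,0],"roll":0,"jaw":15},
    {"travel":[0,0,0],"roll":0,"jaw":15}
  ]
}}

```text
clock: 21.7
tool_pos: [0.6297, -0.141, 0.2137]
orientation: [-180.0, 0.0, -89.9]
force: [-0.1, 0.4, 0.4]
opening: 0.0153
gripper_force: 0.0
```

```bash
python3 -c "
from plant import ctrl
print(ctrl.close_job())"
```

```text
the job is handed in; nothing more can be done
None
```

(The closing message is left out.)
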